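Close a plaster mould and hold it in the corner of the strapping board

ROBOT

A 6-joint arm with a two-finger parallel gripper is mounted at the origin on the work surface. World frame = base frame: x ahead of the robot, y to its left, z up, the work surface at z = 0. Lengths are in m, angles in rad, forces in N, time in s.
With the tool pointing down it reaches from about 0.25 to 0.8 m from the base axis. Payload 8.5 kg.
Tool frame: the origin (TCP) lies at the very end of the fingers, on their centre line; the grasp point (between the pads) lies robot.grasp_offset behind it (robot.grasp_offset is the distance from the TCP to the grasp point, in m); z points along the fingers, y is the line along which they close (so a half turn about z gives the same grasp; the last joint's range is limited). The gripper opens to 85 mm and grips with 20 to 120 N. Pads are 22 mm wide; open, the fingers measure 114 mm over their backs; the gripper's body (76 mm by 85 mm) begins 54 mm behind the grasp point. The pads swing forward as they close: fully open they stand 13 mm farther back than shut.
Start: joints at [1.269, 0.238, -0.013, 1.319, 0, 1.571], TCP at [0.156, 0.501, 0.231] pointing down, gripper open.
Joint ranges: [-2.66, 2.66], [-1.03, 1.9], [-1.14, 1.46], [-1.82, 2.27], [-1.45, 1.34], [-3.14, 3.14]. Speed limits (rad/s): [2.22, 2.22, 2.79, 3.14, 3.14, 3.14].

INTERFACE

Orientations are given as a unit quaternion [x, y, z, w].
In Python, from workcell import robot gives the robot as it stands.
- The arm moves only by the tool drive_tool, never from a script. Its argument "commands" is a list of rows, each an object with "dp": the shift along the tool's x, y, z in m, a list of three; "rotation": the turn, a rotation vector about the tool's x, y, z in rad, a list of three; "jaw": the opening in per cent of the stroke, from 0 (shut) to 100 (fully open). A call has 1 to 10 rows; each row shifts and turns the commanded pose from where the row before left it, along the tool's axes as they then stand; what a row does not reach is not made up. A row lasts 1/12 s, in which the tool goes at most 41.7 mm and 7.16 degrees, less where a joint would pass 70% of its speed; a pose out of reach is approached as far as the arm can. A call with a gripper value outside its range is refused whole. The fingers move at their own pace and stop on an object; "newtons" is the grip in N (left out, the last holds). Time passes only in rows, so rows that do not move let the fingers close. It gives the time, the measured TCP pose, the force, the opening and the grip force at its end, in the units of the state.
- robot.state(): the state, without advancing time (a new reading comes with each control period).
- robot.grab_frame(name): name is "scene" or "top" or "wrist"; returns a dict with "image" (384x512x3 uint8, blue, green, red), "intrinsics" (3x3 intrinsics, pixels), "dist" ([k1, k2, p1, p2, k3] as OpenCV has them; the pictures are not rectified), "cam_to_world" (4x4, takes a point from camera to world coordinates). Camera axes: x right, y up, looking along -z (the intrinsics and any distortion apply to the point x, -y, -z); pixel columns grow to the right and rows downward; lengths in m; the calibration is good to about 2 mm. A picture is of the moment at which its call begins. There is no depth.
- robot.close_job(): hands the job in; it is judged then, once.
Trained networks look in a picture, given as the dict that the camera call returned (one of the last four; its "shot" number tells which), for a name from the list of things; names that differ only in an ending like _2 or _b are one class to them, and where a whole thing is asked for, a point or a joint stands for the part that bears it (a point fixed in the world has none). Each returns a list of dicts, best first, with "score" (0 to 1); they miss things now and then, are a little off and sometimes report something else, mostly with a low value. They report only what shows in the picture. A call takes as long as a camera call. They do not tell look-alikes from the thing itself.
- robot.find_in(name, picture): "xy" ([column, row] in pixels, amid what is visible of it).
The state is a dict: "time": time; "joint_positions": joint angles; "joint_vel": joint speeds; "joint_torque": joint torques, N m; "tcp_pos": TCP position; "tool_rot": TCP orientation; "ft_force": force on the tool from outside, world axes, zero at the start; "wrist_torque": the same for the moment, N m; "finger_gap": opening from 0.0 (shut) to 1.0 (fully open); "gripper_force": force on a finger pad.
Only numpy, scipy, OpenCV 4.12 (cv2) and the standard library are available. Lean on these libraries where they do the work, as an engineer would, in place of code of your own. Each camera call takes 0.05 s, during which the arm holds its last target. There are 200 camera calls.

TASK

Close the two-part plaster mould where it stands on the strapping board: set the long loose half on the half with the two knobs so that the knobs go fully into their sockets and no gap is left. Then slide the closed mould into the corner of the board, flush against both battens, and finish while still holding it there in the gripper, pressed firmly against both battens at once, ready for the strap. Leave the shorter half and everything else on the bench where they are.

Things in the scene. Friction and masses are not known exactly. Their poses are not given: they have to be found in the camera images.
- upper_center (a point): Centre (half-way up) of the loose upper half of the mould: a plain white plaster block, 58 mm along its x, 116 mm along its y, 32 mm high, lying joint face down on the bench (z up). Two round sockets in its underside, 20 mm wide and 12 mm deep, 42 mm either side of the centre along y. The mould fits either end round.
- lower_center (a point): Centre (half-way up its block) of the lower half of the mould: a white plaster block, 58 mm along its x, 116 mm along its y, 32 mm high, lying joint face up on the board, loose. On top a round cavity in the middle and two knobs, 42 mm either side of the centre along y. Mould closed: upper_center is 32 mm straight above this point, the mould 64 mm high.
- corner (a point): Inner corner of the two battens, on the board's top surface (18 mm above the bench); axes are the board's. The far batten's inner face is the plane x = 0, the side batten's the plane y = 0. The mould goes on the -x, -y side, a long side against the far batten and an end against the side batten: lower_center then lies at (-29, -58, 16) mm in this frame.
- board: The strapping board of waxed wood (plaster slides easily on it, friction about 0.35), screwed to the bench, 240 mm along x, 300 mm along y, top 18 mm above the bench; origin at the centre of its underside. The corner is at (95, 125, 18) mm. A strap groove 26 mm wide and 12 mm deep crosses the top along x, 45 to 71 mm short of the side batten.
- lower_half: The lower half of the mould, 0.17 to 0.34 kg; origin at the centre of its underside, 16 mm below lower_center. Its knobs are 17 mm wide at the foot, 9 mm at the top and 7 mm high: 1.5 mm of play all round in the sockets.
- upper_half: The upper half of the mould, 0.17 to 0.34 kg; origin at the centre of its underside (the joint face), 16 mm below upper_center.
- far_batten: The wooden batten on the board's far edge (along the board's y, 18 mm high), cut through at the strap groove; rigid; origin on the board's top surface in the middle of its 25 mm width.
- side_batten: The wooden batten on the board's left end (along the board's x, 18 mm high); origin on the board's top surface in the middle of its 25 mm width.
- short_half: Not for this mould, leave it: a plaster half 58 x 86 x 32 mm, lying like the upper half on the bench; the two may change places. Origin at the centre of its underside.
- cup: Bystander: clear plastic cup, 72 mm wide, 85 mm high; origin at its foot.
- strap_roll: Bystander: flat black roll of strap, 96 mm wide, 16 mm high; origin at its foot.
- jar: Bystander: white plastic jar, 60 mm wide, 55 mm high; origin at its foot.
- bell: Bystander: clay bell, 68 mm wide, 90 mm high; origin at its foot.
- modelling_tool: Bystander: flat wooden modelling tool about 170 mm long along its x, 8 mm high, lying on the bench.
Things that resemble listed ones, but are neither listed nor needed, are in the scene too. Leave any yellow look-alike of the upper_half alone.

How it is judged:
By the outcome, as a careful person would: the job done as asked, in the order asked, and still so for the second after the job is handed in, while the arm keeps its last pose, push and grip.
It also fails if it takes over 64 s, if anything falls off the work surface, if the arm or the gripper's body presses on something with over 40 N, if the wrist force passes 120 N, or if a joint passes its speed limit or range.

## Working session

There is one attempt and no reset: what is moved stays moved. The work goes in short steps, Python scripts to look and compute and a tool call to move; the robot and the scene stay as the last step left them, time stands still between calls to the robot, and variables do not carry over. Pictures are saved under pics/ and viewed, at most 10 in all, crops included, and the job is handed in when it is done.

Besides the shell and the picture viewer there is one more tool, called after "Emit:" as name(argument=value, ...) on one line, values as JSON. drive_tool: Moves the arm, as the interface text tells. Its arguments: {"type":"object","properties":{"commands":{"type":"array"},"newtons":{"type":"number"}},"required":["commands"]}

```bash
mkdir -p pics; ls
cat > h.py <<'E'
import numpy as np, cv2
from workcell import robot
def ray(f,uv):
    K=np.array(f["intrinsics"]);d=np.array(f["dist"]);T=np.array(f["cam_to_world"])
    p=cv2.undistortPoints(np.array(uv,float).reshape(-1,1,2),K,d).reshape(-1,2)
    v=np.c_[p[:,0],-p[:,1],-np.ones(len(p))]@T[:3,:3].T
    return T[:3,3],v
def on_z(f,uv,z):
    o,v=ray(f,uv); return o+v*((z-o[2])/v[:,2])[:,None]
def project(f,P):
    T=np.array(f["cam_to_world"]);c=(np.array(P,float).reshape(-1,3)-T[:3,3])@T[:3,:3]
    c=c*[1,-1,-1]
    return cv2.projectPoints(c,np.zeros(3),np.zeros(3),np.array(f["intrinsics"]),np.array(f["dist"]))[0].reshape(-1,2)
E
python3 - <<'E'
from h import *
np.set_printoptions(precision=4,suppress=True)
print(robot.state(), robot.grasp_offset)
for n in ["scene","top"]:
    f=robot.grab_frame(n); cv2.imwrite(f"pics/{n}0.png",f["image"])
    print(n,f["cam_to_world"],f["intrinsics"],f["dist"])
    for t,z in [("upper_half",.016),("lower_half",.034),("short_half",.016),("board",.018),("corner",.018),("cup",.04),("bell",.04),("jar",.03),("strap_roll",.01),("modelling_tool",.005)]:
        for r in robot.find_in(t,f)[:3]: print(t,r["score"],np.array(r["xy"]),on_z(f,r["xy"],z)[0])
E
```

```text
pics
{'time': 0.0, 'joint_positions': array([ 1.269 ,  0.2388, -0.0142,  1.3192, -0.    ,  1.5708]), 'joint_vel': array([ 0.0005,  0.0004, -0.0019, -0.0008,  0.0008,  0.0004]), 'joint_torque': array([ -0.0013, -53.878 ,  34.6446,   0.0181,   0.0001,  -0.    ]), 'tcp_pos': array([0.1559, 0.5009, 0.2307]), 'tool_rot': array([ 0.1503,  0.9886, -0.0007, -0.0001]), 'ft_force': array([-0.7804,  0.4099, -0.    ]), 'wrist_torque': array([ 0.0139, -0.0505,  0.002 ]), 'gripper_force': 0.0, 'finger_gap': 1.001325718820377} 0.0187
scene [[ 0.8417 -0.2951  0.4521  1.1412]
 [ 0.5395  0.4912 -0.6838 -0.9456]
 [-0.0203  0.8195  0.5727  0.8551]
 [ 0.      0.      0.      1.    ]] [[495.4274   0.     248.2067]
 [  0.     495.4274 188.7073]
 [  0.       0.       1.    ]] [0.0444 0.     0.     0.     0.    ]
upper_half 0.74 [147.4 211.7] [ 0.298  -0.1826  0.016 ]
upper_half 0.65 [318.9 195.5] [0.672  0.1326 0.016 ]
upper_half 0.64 [230.5 278.7] [ 0.642  -0.2755  0.016 ]
lower_half 0.95 [266.3 192.5] [0.5475 0.0456 0.034 ]
short_half 0.56 [166.9 249.4] [ 0.4469 -0.2746  0.016 ]
board 0.9 [289.6 197.8] [0
[... 841 characters left out ...]
 [ 0.6396 -0.2822  0.016 ]
upper_half 0.38 [249.9 119.3] [ 0.7702 -0.0259  0.016 ]
short_half 0.92 [325.3 223.3] [ 0.446 -0.263  0.016]
short_half 0.58 [331.4 161.4] [ 0.6396 -0.2826  0.016 ]
short_half 0.22 [226.6 191.7] [0.541  0.0438 0.016 ]
board 0.64 [204.8 178.8] [0.5803 0.112  0.018 ]
corner 0.76 [205.1 180.9] [0.5737 0.111  0.018 ]
cup 0.69 [249.9 117.8] [ 0.7693 -0.026   0.04  ]
cup 0.48 [112.8 248. ] [0.3622 0.3909 0.04  ]
bell 0.73 [111.3 169.8] [0.6036 0.4027 0.04  ]
jar 0.52 [112.3 247.2] [0.3641 0.3955 0.03  ]
strap_roll 0.6 [290.8 122.3] [ 0.7636 -0.1553  0.01  ]
strap_roll 0.24 [326.  225.8] [ 0.4383 -0.2661  0.01  ]
modelling_tool 0.57 [370.7 201.8] [ 0.5146 -0.4096  0.005 ]
```

```bash
python3 -c "
import cv2
a=cv2.imread('pics/top0.png')[80:310,80:400];cv2.imwrite('pics/topc.png',cv2.resize(a,None,fx=2.5,fy=2.5,interpolation=cv2.INTER_CUBIC))
a=cv2.imread('pics/scene0.png')[110:320,110:380];cv2.imwrite('pics/scenec.png',cv2.resize(a,None,fx=2.8,fy=2.8,interpolation=cv2.INTER_CUBIC))"
```

```text
(no output)
```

View pics/topc.png

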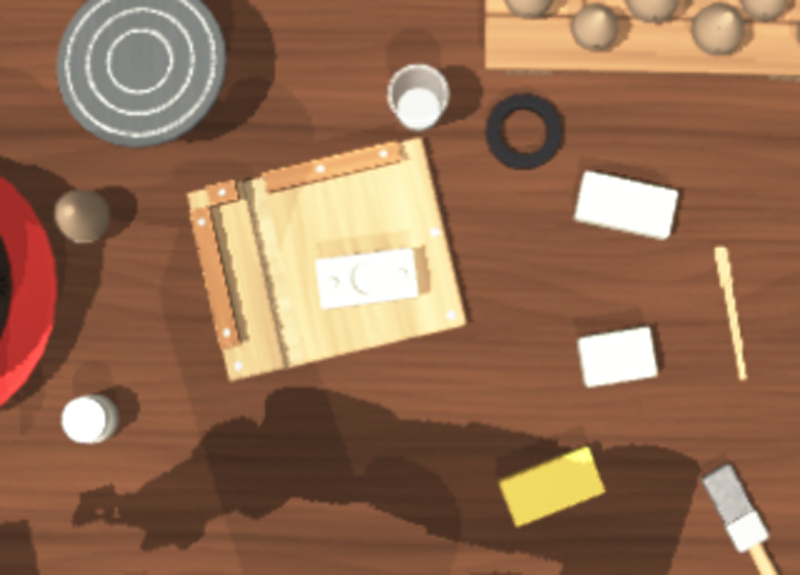

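View pics/scenec.png

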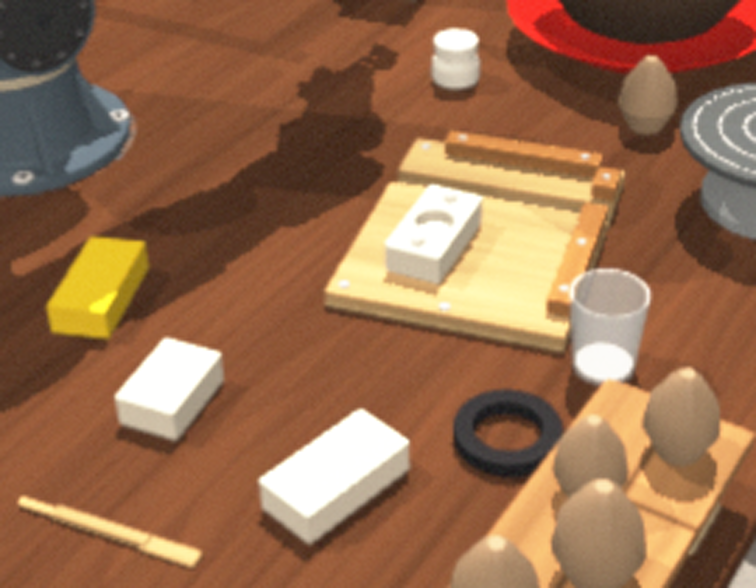

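The top crop shows the long white half at crop (627,204), the short one at (617,357), the yellow look-alike at (552,486), the lower half at (367,278), and the board corner with the battens at upper left, around (215,205). The network's hit at (0.283,-0.182) is the yellow block, so I'll ignore it.

Run:
```python
from h import *
np.set_printoptions(precision=4,suppress=True)
f=robot.grab_frame("top")
c=lambda L:np.array(L)/2.5+80
for n,L,z in [("upper",[(585,171),(678,188),(669,239),(575,221)],.032),("lower",[(316,259),(414,249),(419,298),(322,309)],.05),("board",[(189,192),(424,140),(466,325),(232,380)],.018)]:
    P=on_z(f,c(L),z)[:,:2]; m=P.mean(0)
    e=(P[1]+P[2]-P[0]-P[3])/2  # roughly -y
    y=-e/np.linalg.norm(e); yaw=np.arctan2(-y[0],y[1])
    print(n,m,"yaw of x axis",yaw,np.degrees(yaw),[np.linalg.norm(P[i]-P[i-1]) for i in range(4)])
    if n=="board":
        x=np.array([y[1],-y[0]]); print("corner",m+.095*x+.125*y,"x",x)
s=robot.state();w=robot.grab_frame("wrist");print(w["cam_to_world"],w["intrinsics"])
```

```text
upper [ 0.6358 -0.2778] yaw of x axis -0.17086828418838393 -9.790031536636336 [np.float64(0.06391384237376217), np.float64(0.11826141387723972), np.float64(0.06513907350927788), np.float64(0.11911485898965224)]
lower [0.5391 0.0406] yaw of x axis 0.11791788385717504 6.75619707412995 [np.float64(0.06117603560289914), np.float64(0.11947800021235658), np.float64(0.059794634838143075), np.float64(0.11800837338036804)]
board [0.5661 0.0929] yaw of x axis 0.23487111744114264 13.457123758898973 [np.float64(0.24151435794679466), np.float64(0.3017629594932745), np.float64(0.23712005113754814), np.float64(0.29712279918956175)]
corner [0.6294 0.2366] x [0.9725 0.2327]
[[ 0.297  -0.9077 -0.2965  0.0806]
 [ 0.9549  0.2825  0.0917  0.5251]
 [ 0.0005 -0.3103  0.9506  0.3742]
 [ 0.      0.      0.      1.    ]] [[284.8477   0.     254.8201]
 [  0.     284.8477 190.4177]
 [  0.       0.       1.    ]]
```

```bash
cat >> h.py <<'E'
from scipy.spatial.transform import Rotation as Ro
def plan(target,yaw,n=None,start=None):
    """constant tool-frame dp/rz per row bringing TCP to target with tool y at yaw (mod pi)"""
    s=robot.state(); p0=np.array(s["tcp_pos"]); R=Ro.from_quat(s["tool_rot"]).as_matrix()
    y0=np.arctan2(R[1,1],R[0,1]); d=(yaw-y0+np.pi/2)%np.pi-np.pi/2; w=-d
    D=R.T@(np.array(target)-p0)
    if n is None: n=int(np.ceil(max(np.linalg.norm(D)/.038,abs(w)/.12)))
    S=sum(Ro.from_rotvec([0,0,w*k/n]).as_matrix() for k in range(n))
    print("rows",n,"dp",np.linalg.solve(S,D).round(5),"rz",round(w/n,5),"j6 now",s["joint_positions"][5])
E
python3 - <<'E'
from h import *
plan([.636,-.278,.2],-.171,30)
E
```

```text
rows 30 dp [-0.0333  -0.0007   0.00104] rz 0.048 j6 now 1.5708068394574428
```

Emit:
drive_tool(commands=[{"dp": [-0.0333, -0.0007, 0.001], "rotation": [0, 0, 0.048], "jaw": 100}, {"dp": [-0.0333, -0.0007, 0.001], "rotation": [0, 0, 0.048], "jaw": 100}, {"dp": [-0.0333, -0.0007, 0.001], "rotation": [0, 0, 0.048], "jaw": 100}, {"dp": [-0.0333, -0.0007, 0.001], "rotation": [0, 0, 0.048], "jaw": 100}, {"dp": [-0.0333, -0.0007, 0.001], "rotation": [0, 0, 0.048], "jaw": 100}, {"dp": [-0.0333, -0.0007, 0.001], "rotation": [0, 0, 0.048], "jaw": 100}, {"dp": [-0.0333, -0.0007, 0.001], "rotation": [0, 0, 0.048], "jaw": 100}, {"dp": [-0.0333, -0.0007, 0.001], "rotation": [0, 0, 0.048], "jaw": 100}, {"dp": [-0.0333, -0.0007, 0.001], "rotation": [0, 0, 0.048], "jaw": 100}, {"dp": [-0.0333, -0.0007, 0.001], "rotation": [0, 0, 0.048], "jaw": 100}])

```text
time: 2.03
tcp_pos: [0.4405, 0.3309, 0.2212]
tool_rot: [0.382, 0.924, 0.0, 0.0]
ft_force: [-0.3, 0.8, -1.3]
finger_gap: 0.998
gripper_force: 0.0
```

Emit:
drive_tool(commands=[{"dp": [-0.0333, -0.0007, 0.001], "rotation": [0, 0, 0.048], "jaw": 100}, {"dp": [-0.0333, -0.0007, 0.001], "rotation": [0, 0, 0.048], "jaw": 100}, {"dp": [-0.0333, -0.0007, 0.001], "rotation": [0, 0, 0.048], "jaw": 100}, {"dp": [-0.0333, -0.0007, 0.001], "rotation": [0, 0, 0.048], "jaw": 100}, {"dp": [-0.0333, -0.0007, 0.001], "rotation": [0, 0, 0.048], "jaw": 100}, {"dp": [-0.0333, -0.0007, 0.001], "rotation": [0, 0, 0.048], "jaw": 100}, {"dp": [-0.0333, -0.0007, 0.001], "rotation": [0, 0, 0.048], "jaw": 100}, {"dp": [-0.0333, -0.0007, 0.001], "rotation": [0, 0, 0.048], "jaw": 100}, {"dp": [-0.0333, -0.0007, 0.001], "rotation": [0, 0, 0.048], "jaw": 100}, {"dp": [-0.0333, -0.0007, 0.001], "rotation": [0, 0, 0.048], "jaw": 100}])

```text
time: 2.87
tcp_pos: [0.6129, 0.0495, 0.2111]
tool_rot: [0.591, 0.807, -0.0, 0.0]
ft_force: [-0.6, -0.3, 0.5]
finger_gap: 0.996
gripper_force: 0.0
```

Emit:
drive_tool(commands=[{"dp": [-0.0333, -0.0007, 0.001], "rotation": [0, 0, 0.048], "jaw": 100}, {"dp": [-0.0333, -0.0007, 0.001], "rotation": [0, 0, 0.048], "jaw": 100}, {"dp": [-0.0333, -0.0007, 0.001], "rotation": [0, 0, 0.048], "jaw": 100}, {"dp": [-0.0333, -0.0007, 0.001], "rotation": [0, 0, 0.048], "jaw": 100}, {"dp": [-0.0333, -0.0007, 0.001], "rotation": [0, 0, 0.048], "jaw": 100}, {"dp": [-0.0333, -0.0007, 0.001], "rotation": [0, 0, 0.048], "jaw": 100}, {"dp": [-0.0333, -0.0007, 0.001], "rotation": [0, 0, 0.048], "jaw": 100}, {"dp": [-0.0333, -0.0007, 0.001], "rotation": [0, 0, 0.048], "jaw": 100}, {"dp": [-0.0333, -0.0007, 0.001], "rotation": [0, 0, 0.048], "jaw": 100}, {"dp": [-0.0333, -0.0007, 0.001], "rotation": [0, 0, 0.048], "jaw": 100}])

```text
time: 3.7
tcp_pos: [0.6358, -0.2797, 0.201]
tool_rot: [0.766, 0.643, -0.0, -0.0]
ft_force: [0.9, 0.8, 0.3]
finger_gap: 1.002
gripper_force: 0.0
```

```bash
cat >> h.py <<'E'
def white(f,seed_xy):
    """sub-contour of the white blob at the seed pixel -> quad corners"""
    g=f["image"].min(2); m=(g>150).astype(np.uint8)
    n,l=cv2.connectedComponents(m); k=l[int(seed_xy[1]),int(seed_xy[0])]
    b=(l==k).astype(np.uint8); return b
E
python3 - <<'E'
from h import *
np.set_printoptions(precision=4,suppress=True)
s=robot.state();print(s["tcp_pos"],s["tool_rot"],s["joint_positions"],s["time"],s["ft_force"])
f=robot.grab_frame("wrist");cv2.imwrite("pics/w1.png",f["image"])
for r in robot.find_in("upper_half",f): print(r["score"],r["xy"],on_z(f,r["xy"],.025))
print(project(f,[.636,-.278,.032]))
E
```

```text
[ 0.6358 -0.2797  0.201 ] [ 0.7657  0.6433 -0.     -0.    ] [-0.4144  0.5503  0.3956  1.4161 -0.      1.3297] 3.7 [0.8829 0.7931 0.3351]
0.8 [6.0, 163.8] [[ 0.3516 -0.2212  0.025 ]]
0.56 [260.4, 166.1] [[ 0.6435 -0.2757  0.025 ]]
[[254.2538 170.6154]]
```

View pics/w1.png

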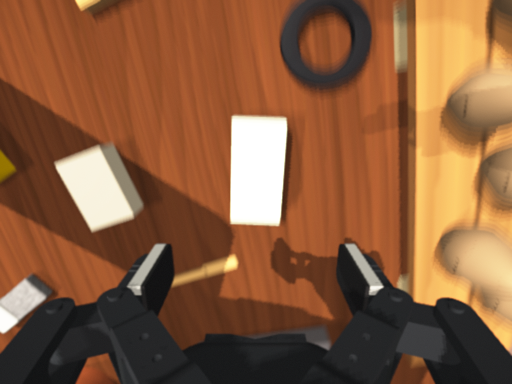

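The wrist view shows the long half at (258,170), the short half at (100,187) and the fingers below. I'll fit the block's pose to its silhouette.

```bash
cat >> h.py <<'E'
from scipy.optimize import minimize
def boxpts(x,y,yaw,z0,L,faces="all"):
    c,s=np.cos(yaw),np.sin(yaw)
    return np.array([[x+c*a-s*b,y+s*a+c*b,z] for z in (z0,z0+L[2]) for a in(-L[0]/2,L[0]/2) for b in (-L[1]/2,L[1]/2)])
def fitbox(f,x0,z0,L=(.058,.116,.032),thr=110,roi=40,mask=None):
    img=f["image"]; p=project(f,boxpts(*x0,z0,L))
    if mask is None: mask=((img.min(2)>thr)).astype(np.uint8)
    lo=np.maximum(p.min(0)-roi,0).astype(int);hi=(p.max(0)+roi).astype(int)
    K=4; M=np.zeros_like(mask);M[lo[1]:hi[1],lo[0]:hi[0]]=mask[lo[1]:hi[1],lo[0]:hi[0]]
    n,l,st,_=cv2.connectedComponentsWithStats(M); M=(l==1+st[1:,4].argmax()).astype(np.uint8)
    ct=cv2.findContours(M,cv2.RETR_EXTERNAL,cv2.CHAIN_APPROX_NONE)[0]; M=cv2.drawContours(np.zeros_like(M),ct,-1,1,-1)
    Mb=cv2.resize(M.astype(np.float32),None,fx=K,fy=K,interpolation=cv2.INTER_LINEAR)
    def cost(v):
        h=cv2.convexHull(((project(f,boxpts(*v,z0,L))+.5)*K-.5).astype(np.float32))
        R=np.zeros(Mb.shape,np.float32);cv2.fillConvexPoly(R,np.round(h*16).astype(np.int32),1,shift=4)
        return np.abs(R-Mb).sum()/K/K
    r=minimize(cost,x0,method="Nelder-Mead",options=dict(initial_simplex=np.array(x0)+np.array([[0,0,0],[.006,0,0],[0,.006,0],[0,0,.06]]),xatol=1e-5,fatol=.05))
    return r.x,r.fun,M.sum()
E
python3 - <<'E'
from h import *
np.set_printoptions(precision=4,suppress=True)
f=robot.grab_frame("wrist")
for t in (90,130,170): print(t,fitbox(f,[.638,-.278,-.171],0,thr=t))
f=robot.grab_frame("top")
for t in (110,150): print(t,fitbox(f,[.638,-.278,-.171],0,thr=t,roi=8),fitbox(f,[.539,.041,.118],.018,thr=t+20,roi=6))
E
```

```text
90 (array([ 0.6393, -0.2763, -0.202 ]), np.float64(292.544921875), np.uint64(5691))
130 (array([ 0.6395, -0.2767, -0.2019]), np.float64(214.94140625), np.uint64(5597))
170 (array([ 0.6389, -0.2768, -0.2028]), np.float64(165.291015625), np.uint64(5540))
110 (array([ 0.6404, -0.2705, -0.1717]), np.float64(266.849609375), np.uint64(544)) (array([0.5416, 0.0394, 0.1563]), np.float64(1134.6875), np.uint64(1908))
150 (array([ 0.6407, -0.2704, -0.1656]), np.float64(279.203125), np.uint64(512)) (array([0.5408, 0.0433, 0.1127]), np.float64(372.646484375), np.uint64(1140))
```

Run:
```python
from h import *
plan([.639,-.277,.006],-.2,10)
```

```text
rows 10 dp [0.00024 0.00032 0.01948] rz 0.00275 j6 now 1.3296635048492838
```

Emit:
drive_tool(commands=[{"dp": [0.001, 0.0015, 0.03], "rotation": [0, 0, 0.014], "jaw": 100}, {"dp": [0.001, 0.0015, 0.03], "rotation": [0, 0, 0.014], "jaw": 100}, {"dp": [0, 0, 0.03], "rotation": [0, 0, 0], "jaw": 100}, {"dp": [0, 0, 0.03], "rotation": [0, 0, 0], "jaw": 100}, {"dp": [0, 0, 0.025], "rotation": [0, 0, 0], "jaw": 100}, {"dp": [0, 0, 0.02], "rotation": [0, 0, 0], "jaw": 100}, {"dp": [0, 0, 0.015], "rotation": [0, 0, 0], "jaw": 100}, {"dp": [0, 0, 0.01], "rotation": [0, 0, 0], "jaw": 100}, {"dp": [0, 0, 0.005], "rotation": [0, 0, 0], "jaw": 100}, {"dp": [0, 0, 0], "rotation": [0, 0, 0], "jaw": 100}])

```text
time: 4.73
tcp_pos: [0.6391, -0.2755, 0.0056]
tool_rot: [0.773, 0.634, -0.0, -0.001]
ft_force: [0.3, -0.1, -0.4]
finger_gap: 0.993
gripper_force: 0.0
```

Emit:
drive_tool(commands=[{"dp": [0, 0, 0], "rotation": [0, 0, 0], "jaw": 50}, {"dp": [0, 0, 0], "rotation": [0, 0, 0], "jaw": 50}, {"dp": [0, 0, 0], "rotation": [0, 0, 0], "jaw": 50}, {"dp": [0, 0, 0], "rotation": [0, 0, 0], "jaw": 50}, {"dp": [0, 0, 0], "rotation": [0, 0, 0], "jaw": 50}, {"dp": [0, 0, 0], "rotation": [0, 0, 0], "jaw": 50}], newtons=40)

```text
time: 5.23
tcp_pos: [0.64, -0.2769, 0.0078]
tool_rot: [0.774, 0.633, 0.001, 0.001]
ft_force: [-0.7, 0.9, 7.2]
finger_gap: 0.667
gripper_force: 44.4
```

Run:
```python
from h import *
plan([.552,-.048,.23],.12,12)
```

```text
rows 12 dp [ 0.01873 -0.00833 -0.01854] rz -0.02658 j6 now 1.361421007961535
```

Emit:
drive_tool(commands=[{"dp": [0, 0, -0.01], "rotation": [0, 0, 0], "jaw": 50}, {"dp": [0, 0, -0.03], "rotation": [0, 0, 0], "jaw": 50}, {"dp": [0, 0, -0.035], "rotation": [0, 0, 0], "jaw": 50}])

```text
time: 5.48
tcp_pos: [0.6374, -0.276, 0.0802]
tool_rot: [0.774, 0.633, -0.001, -0.002]
ft_force: [0.9, -0.1, -1.6]
finger_gap: 0.674
gripper_force: 43.7
```

Run:
```python
from h import *
print(robot.state()["finger_gap"])
plan([.552,-.048,.23],.12,10)
```

```text
0.6738798821890786
rows 10 dp [ 0.02241 -0.00991 -0.01489] rz -0.03191 j6 now 1.3614318356980228
```

Emit:
drive_tool(commands=[{"dp": [0.0224, -0.01, -0.015], "rotation": [0, 0, -0.032], "jaw": 50}, {"dp": [0.0224, -0.01, -0.015], "rotation": [0, 0, -0.032], "jaw": 50}, {"dp": [0.0224, -0.01, -0.015], "rotation": [0, 0, -0.032], "jaw": 50}, {"dp": [0.0224, -0.01, -0.015], "rotation": [0, 0, -0.032], "jaw": 50}, {"dp": [0.0224, -0.01, -0.015], "rotation": [0, 0, -0.032], "jaw": 50}, {"dp": [0.0224, -0.01, -0.015], "rotation": [0, 0, -0.032], "jaw": 50}, {"dp": [0.0224, -0.01, -0.015], "rotation": [0, 0, -0.032], "jaw": 50}, {"dp": [0.0224, -0.01, -0.015], "rotation": [0, 0, -0.032], "jaw": 50}, {"dp": [0.0224, -0.01, -0.015], "rotation": [0, 0, -0.032], "jaw": 50}, {"dp": [0.0224, -0.01, -0.015], "rotation": [0, 0, -0.032], "jaw": 50}])

```text
time: 6.32
tcp_pos: [0.5512, -0.0475, 0.2326]
tool_rot: [0.663, 0.749, 0.0, 0.0]
ft_force: [0.9, -0.2, -2.9]
finger_gap: 0.668
gripper_force: 43.8
```

Emit:
drive_tool(commands=[{"dp": [0, 0, 0], "rotation": [0, 0, 0], "jaw": 50}, {"dp": [0, 0, 0], "rotation": [0, 0, 0], "jaw": 50}])

```text
time: 6.48
tcp_pos: [0.552, -0.0476, 0.2331]
tool_rot: [0.662, 0.749, 0.001, 0.001]
ft_force: [0.7, -0.5, -1.6]
finger_gap: 0.671
gripper_force: 43.8
```

Run:
```python
from h import *
np.set_printoptions(precision=4,suppress=True)
f=robot.grab_frame("wrist");cv2.imwrite("pics/w2.png",f["image"])
s=robot.state();print(s["tcp_pos"],s["tool_rot"],s["ft_force"])
np.save("w2T.npy",f["cam_to_world"])
print(project(f,boxpts(.541,.041,.12,.018,(.058,.116,.032))).round())
for r in robot.find_in("lower_half",f): print(r["score"],r["xy"],on_z(f,r["xy"],.05))
for r in robot.find_in("lower_center",f): print(r["score"],r["xy"],on_z(f,r["xy"],.05))
print("held", project(f,[list(np.array(s["tcp_pos"])+[0,0,.02])]))
```

```text
[ 0.5522 -0.0483  0.2321] [0.6629 0.7487 0.0002 0.0007] [ 0.1187 -0.288  -1.3958]
[[230. 138.]
 [228.  35.]
 [277. 138.]
 [279.  35.]
 [228. 142.]
 [225.  29.]
 [279. 142.]
 [282.  29.]]
0.57 [257.0, 78.4] [[0.5432 0.0516 0.05  ]]
0.91 [255.4, 81.2] [[0.5419 0.0486 0.05  ]]
held [[253.744  266.3911]]
```

View pics/w2.png

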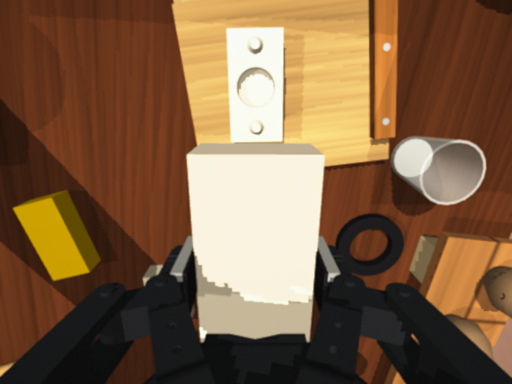

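The wrist view shows the lower half with its top face around (256,85) and knobs at (255,45) and (257,127). The far batten's inner edge is near x=372. The held half's end-face edges lie at rows 144–155.

Run:
```python
from h import *
np.set_printoptions(precision=4,suppress=True)
f=robot.grab_frame("wrist"); img=f["image"]
s=robot.state();tcp=np.array(s["tcp_pos"]);R=Ro.from_quat(s["tool_rot"]).as_matrix()
print("sample blue: block",img[100,240],"board",img[100,320],"endface",img[149,250],"top",img[200,250],"bg",img[150,340])
m=(img.min(2)>195).astype(np.uint8); m[143:]=0; m[:,:215]=0; m[:,300:]=0
print(fitbox(f,[.541,.045,.12],.018,mask=m,roi=15))
# edges of lower
for r in (60,80,100,115): 
    c=np.where(img[r,200:310].min(1)>195)[0]+200; print(r,c.min(),c.max(), on_z(f,[[c.min()-.5,r],[c.max()+.5,r]],.05)[:,:2])
# held end face/top edges by row profile
for c in (215,235,256,275,295): print(c,img[136:162,c].astype(int).min(1))
for r in (165,180,195,210): 
    c=np.where(img[r,170:345].min(1)>150)[0]+170; print(r,c.min(),c.max())
e=project(f,np.array([tcp+R@np.array([a,b,z]) for z in (-.0242,.0078) for a in (.058,) for b in (-.029,.029)])); print(e)
```

```text
sample blue: block [240 251 250] board [109 193 238] endface [145 173 188] top [225 243 249] bg [117 206 245]
(array([0.5425, 0.0427, 0.1395]), np.float64(116.947265625), np.uint64(6228))
60 228 282 [[0.5101 0.0644]
 [0.5672 0.0713]]
80 229 282 [[0.513  0.0449]
 [0.5701 0.0519]]
100 230 282 [[0.516  0.0247]
 [0.5731 0.0316]]
115 230 282 [[0.5175 0.0089]
 [0.5755 0.016 ]]
215 [116 115 117 118 120 124 130 143 147 146 146 146 145 146 145 146 145 151
 180 218 225 225 224 224 224 224]
235 [240 240 240 241 234 150 106 134 147 147 147 147 146 147 146 147 145 151
 181 218 225 225 225 225 225 225]
256 [240 240 241 239 208 117  87 125 144 147 146 146 147 145 146 147 146 152
 181 219 225 224 224 224 224 224]
275 [240 240 242 235 159  84  84 124 144 147 146 146 145 146 146 146 146 151
 180 218 226 225 224 224 225 225]
295 [119 130 132 130 128 127 129 138 145 145 146 147 146 147 146 147 145 146
 168 216 225 224 224 225 224 224]
165 187 323
180 189 322
195 190 320
210 191 319
[[184.5395 152.298 ]
 [322.0954 152.3455]
 [198.7177 141.2345]
 [308.4541 141.2752]]
```

Run:
```python
from h import *
plan([.5417,.0434,.075],.1395,8)
```

```text
rows 8 dp [0.01163 0.00022 0.01946] rz -0.00245 j6 now 1.362354181716449
```

Emit:
drive_tool(commands=[{"dp": [0.0155, 0.0003, 0.01], "rotation": [0, 0, -0.0033], "jaw": 50}, {"dp": [0.0155, 0.0003, 0.015], "rotation": [0, 0, -0.0033], "jaw": 50}, {"dp": [0.0155, 0.0003, 0.02], "rotation": [0, 0, -0.0033], "jaw": 50}, {"dp": [0.0155, 0.0003, 0.025], "rotation": [0, 0, -0.0033], "jaw": 50}, {"dp": [0.0155, 0.0003, 0.025], "rotation": [0, 0, -0.0033], "jaw": 50}, {"dp": [0.0155, 0.0003, 0.025], "rotation": [0, 0, -0.0033], "jaw": 50}, {"dp": [0, 0, 0.02], "rotation": [0, 0, 0], "jaw": 50}, {"dp": [0, 0, 0.01], "rotation": [0, 0, 0], "jaw": 50}, {"dp": [0, 0, 0.005], "rotation": [0, 0, 0], "jaw": 50}, {"dp": [0, 0, 0], "rotation": [0, 0, 0], "jaw": 50}])

```text
time: 7.52
tcp_pos: [0.5416, 0.0433, 0.0754]
tool_rot: [0.656, 0.755, -0.001, -0.001]
ft_force: [-0.3, -0.6, -2.2]
finger_gap: 0.67
gripper_force: 43.7
```

Emit:
drive_tool(commands=[{"dp": [0, 0, 0], "rotation": [0, 0, 0], "jaw": 50}, {"dp": [0, 0, 0], "rotation": [0, 0, 0], "jaw": 50}])

```text
time: 7.68
tcp_pos: [0.5428, 0.0436, 0.0774]
tool_rot: [0.656, 0.755, 0.001, 0.001]
ft_force: [-0.6, -0.5, -1.8]
finger_gap: 0.669
gripper_force: 43.7
```

Run:
```python
from h import *
np.set_printoptions(precision=4,suppress=True)
plan([.5417,.0434,.058],.1395,1)
s=robot.state();print(s["tcp_pos"],s["ft_force"])
f=robot.grab_frame("scene");cv2.imwrite("pics/s2.png",cv2.resize(f["image"][140:250,200:370],None,fx=4.5,fy=4.5,interpolation=cv2.INTER_CUBIC))
```

```text
rows 1 dp [-0.     -0.0012  0.0194] rz 0.00037 j6 now 1.51110485989695
[0.5428 0.0436 0.0774] [-0.5895 -0.473  -1.8404]
```

View pics/s2.png

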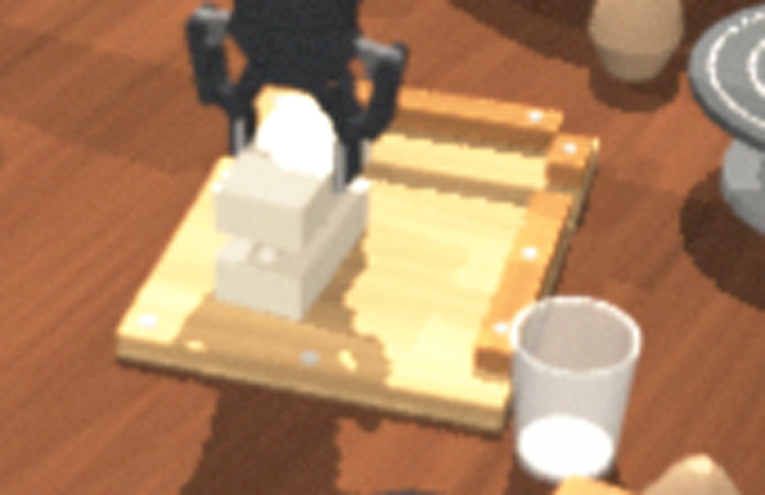

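The scene crop shows the held half hovering squarely over the lower half (block around (270,205), knob at (265,255)). Next I lower it gently.

Emit:
drive_tool(commands=[{"dp": [0, -0.0005, 0.004], "rotation": [0, 0, 0], "jaw": 50}, {"dp": [0, 0, 0.004], "rotation": [0, 0, 0], "jaw": 50}, {"dp": [0, 0, 0.003], "rotation": [0, 0, 0], "jaw": 50}, {"dp": [0, 0, 0.003], "rotation": [0, 0, 0], "jaw": 50}, {"dp": [0, 0, 0.002], "rotation": [0, 0, 0], "jaw": 50}, {"dp": [0, 0, 0], "rotation": [0, 0, 0], "jaw": 50}])

```text
time: 8.23
tcp_pos: [0.5411, 0.044, 0.0597]
tool_rot: [0.656, 0.755, -0.0, -0.0]
ft_force: [-0.3, 0.6, -2.0]
finger_gap: 0.666
gripper_force: 43.7
```

Emit:
drive_tool(commands=[{"dp": [0, 0, 0.001], "rotation": [0, 0, 0], "jaw": 50}, {"dp": [0, 0, 0.001], "rotation": [0, 0, 0], "jaw": 50}, {"dp": [0, 0, 0], "rotation": [0, 0, 0], "jaw": 50}])

```text
time: 8.48
tcp_pos: [0.5414, 0.044, 0.0582]
tool_rot: [0.656, 0.755, -0.0, -0.0]
ft_force: [0.0, 0.4, -1.2]
finger_gap: 0.668
gripper_force: 43.7
```

Emit:
drive_tool(commands=[{"dp": [0, 0, 0.001], "rotation": [0, 0, 0], "jaw": 50}, {"dp": [0, 0, 0.001], "rotation": [0, 0, 0], "jaw": 50}, {"dp": [0, 0, 0], "rotation": [0, 0, 0], "jaw": 50}, {"dp": [0, 0, 0], "rotation": [0, 0, 0], "jaw": 50}])

```text
time: 8.82
tcp_pos: [0.5415, 0.044, 0.0578]
tool_rot: [0.656, 0.755, 0.0, 0.0]
ft_force: [-5.3, 0.6, 14.2]
finger_gap: 0.667
gripper_force: 45.6
```

Contact came exactly at the predicted closed height (TCP 57.8 mm). I'll release, go down to span the joint, and grip both halves.

Emit:
drive_tool(commands=[{"dp": [0, 0, -0.001], "rotation": [0, 0, 0], "jaw": 100}, {"dp": [0, 0, 0], "rotation": [0, 0, 0], "jaw": 100}, {"dp": [0, 0, 0], "rotation": [0, 0, 0], "jaw": 100}, {"dp": [0, 0, 0], "rotation": [0, 0, 0], "jaw": 100}, {"dp": [0, 0, 0], "rotation": [0, 0, 0], "jaw": 100}])

```text
time: 9.23
tcp_pos: [0.5414, 0.044, 0.0572]
tool_rot: [0.656, 0.755, -0.0, -0.0]
ft_force: [-0.2, -0.1, 0.7]
finger_gap: 1.003
gripper_force: 0.0
```

Emit:
drive_tool(commands=[{"dp": [0, 0, 0.005], "rotation": [0, 0, 0], "jaw": 100}, {"dp": [0, 0, 0.005], "rotation": [0, 0, 0], "jaw": 100}, {"dp": [0, 0, 0.005], "rotation": [0, 0, 0], "jaw": 100}, {"dp": [0, 0, 0.003], "rotation": [0, 0, 0], "jaw": 100}, {"dp": [0, 0, 0], "rotation": [0, 0, 0], "jaw": 100}, {"dp": [0, 0, 0], "rotation": [0, 0, 0], "jaw": 100}])

```text
time: 9.73
tcp_pos: [0.5411, 0.0439, 0.0389]
tool_rot: [0.656, 0.755, -0.0, -0.0]
ft_force: [-0.7, -0.2, 0.8]
finger_gap: 1.0
gripper_force: 0.0
```

Run:
```python
from h import *
np.set_printoptions(precision=4,suppress=True)
f=robot.grab_frame("scene");cv2.imwrite("pics/s3.png",cv2.resize(f["image"][150:230,220:360],None,fx=5.5,fy=5.5,interpolation=cv2.INTER_CUBIC))
s=robot.state();print(s["tcp_pos"],s["ft_force"],s["finger_gap"])
# closed-mould silhouette as predicted, in the crop
print(((project(f,boxpts(.5425,.0427,.1395,.018,(.058,.116,.064)))-[220,150])*5.5).round())
print(((project(f,boxpts(.5425,.0427,.1395,.018,(.058,.116,.032)))-[220,150])*5.5).round()[4:])
```

```text
[0.5413 0.0439 0.0392] [0.1964 0.031  0.2827] 1.0006429779391897
[[147. 307.]
 [237. 189.]
 [251. 334.]
 [336. 213.]
 [144. 204.]
 [236.  89.]
 [251. 230.]
 [338. 112.]]
[[145. 256.]
 [236. 139.]
 [251. 283.]
 [337. 163.]]
```

View pics/s3.png

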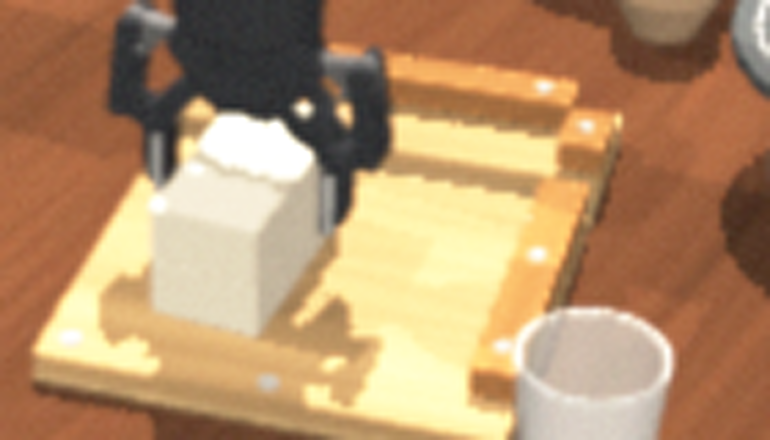

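The mould is closed with no visible gap: the front face runs unbroken from (155,205) to (255,330). Next I close on both halves, while refining the board pose from the saved wrist picture.

Emit:
drive_tool(commands=[{"dp": [0, 0, 0], "rotation": [0, 0, 0], "jaw": 50}, {"dp": [0, 0, 0], "rotation": [0, 0, 0], "jaw": 50}, {"dp": [0, 0, 0], "rotation": [0, 0, 0], "jaw": 50}, {"dp": [0, 0, 0], "rotation": [0, 0, 0], "jaw": 50}, {"dp": [0, 0, 0], "rotation": [0, 0, 0], "jaw": 50}, {"dp": [0, 0, 0], "rotation": [0, 0, 0], "jaw": 50}], newtons=40)

```text
time: 10.28
tcp_pos: [0.5417, 0.044, 0.0396]
tool_rot: [0.656, 0.755, 0.0, 0.0]
ft_force: [0.6, 0.1, 4.0]
finger_gap: 0.675
gripper_force: 43.8
```

Run:
```python
from h import *
np.set_printoptions(precision=4,suppress=True)
s=robot.state();print(s["tcp_pos"],s["tool_rot"],s["ft_force"],s["finger_gap"],s["gripper_force"])
w=robot.grab_frame("wrist"); g=robot.grab_frame("scene")
# old wrist picture: far batten's inner foot line
f=dict(w);f["cam_to_world"]=np.load("w2T.npy"); im=cv2.imread("pics/w2.png").astype(int)
print(im[60,360:385].tolist())
pts=[]
for r in range(5,130,5):
    d=im[r,355:385,1]; k=np.diff(cv2.GaussianBlur(d.astype(np.float32).reshape(1,-1),(3,1),0)[0]).argmin(); pts.append([355+k+.5,r])
P=on_z(f,pts,.018)[:,:2]; v=cv2.fitLine(P.astype(np.float32),cv2.DIST_HUBER,0,.001,.001).ravel(); v=v*np.sign(v[1])
print(np.array(pts)[::6].tolist()); v[2:]=v[2:]*np.sign(v[3]); print("far line dir",v[:2],"yaw",np.arctan2(-v[0],v[1]),"pt",v[2:], "resid",np.abs((P-v[2:])@[v[1],-v[0]]).max())
R=Ro.from_quat(s["tool_rot"]).as_matrix()
for z in (.03,.04,.05,.06): print(z,((project(g,s["tcp_pos"]*[1,1,0]+[0,0,z]+.0455*R[:,1]-.011*R[:,0])-[220,150])*5.5).round())
```

```text
[0.5417 0.044  0.0396] [0.6556 0.7551 0.0002 0.0003] [0.5637 0.1078 4.0054] 0.6747823997401059 43.83702272134542
[[118, 207, 245], [119, 207, 245], [117, 206, 245], [117, 206, 245], [117, 206, 245], [118, 206, 245], [117, 206, 245], [118, 206, 246], [105, 188, 240], [59, 116, 166], [27, 59, 96], [22, 51, 88], [23, 49, 86], [23, 47, 82], [29, 66, 115], [47, 111, 187], [54, 127, 208], [56, 135, 219], [61, 142, 227], [62, 145, 229], [61, 145, 228], [60, 142, 227], [58, 138, 223], [58, 136, 221], [57, 135, 219]]
[[368.5, 5.0], [368.5, 35.0], [368.5, 65.0], [369.5, 95.0], [369.5, 125.0]]
far line dir [-0.2468  0.9691] yaw 0.24941775 pt [0.6698 0.0899] resid 0.0007424527342190373
0.03 [[317. 270.]]
0.04 [[317. 254.]]
0.05 [[318. 238.]]
0.06 [[318. 222.]]
```

The fingertips sit higher than they need to: about 14 mm above the TCP when open. I'll regrip 4 mm lower so the pads take a fair share of the lower half.

Emit:
drive_tool(commands=[{"dp": [0, 0, 0], "rotation": [0, 0, 0], "jaw": 85}, {"dp": [0, 0, 0], "rotation": [0, 0, 0], "jaw": 85}, {"dp": [0, 0, 0.003], "rotation": [0, 0, 0], "jaw": 85}, {"dp": [0, 0, 0.002], "rotation": [0, 0, 0], "jaw": 85}, {"dp": [0, 0, 0], "rotation": [0, 0, 0], "jaw": 50}, {"dp": [0, 0, 0], "rotation": [0, 0, 0], "jaw": 50}, {"dp": [0, 0, 0], "rotation": [0, 0, 0], "jaw": 50}, {"dp": [0, 0, 0], "rotation": [0, 0, 0], "jaw": 50}, {"dp": [0, 0, 0], "rotation": [0, 0, 0], "jaw": 50}], newtons=50)

```text
time: 11.13
tcp_pos: [0.5411, 0.0439, 0.034]
tool_rot: [0.656, 0.755, -0.0, -0.0]
ft_force: [0.2, 0.4, -3.7]
finger_gap: 0.676
gripper_force: 53.9
```

Run:
```python
from h import *
s=robot.state()
plan([.6015,.1508,s["tcp_pos"][2]],.245,15)
```

```text
rows 15 dp [ 0.00624  0.0053  -0.     ] rz -0.00695 j6 now 1.5110535633078863
```

Emit:
drive_tool(commands=[{"dp": [0.006, 0.005, 0], "rotation": [0, 0, -0.007], "jaw": 50}, {"dp": [0.006, 0.005, 0], "rotation": [0, 0, -0.007], "jaw": 50}, {"dp": [0.006, 0.005, 0], "rotation": [0, 0, -0.007], "jaw": 50}, {"dp": [0.006, 0.005, 0], "rotation": [0, 0, -0.007], "jaw": 50}, {"dp": [0.006, 0.005, 0], "rotation": [0, 0, -0.007], "jaw": 50}])

```text
time: 11.55
tcp_pos: [0.562, 0.0784, 0.0343]
tool_rot: [0.642, 0.767, -0.0, 0.0]
ft_force: [-0.5, -0.4, -1.8]
finger_gap: 0.673
gripper_force: 53.9
```

Emit:
drive_tool(commands=[{"dp": [0.006, 0.005, 0], "rotation": [0, 0, -0.007], "jaw": 50}, {"dp": [0.006, 0.005, 0], "rotation": [0, 0, -0.007], "jaw": 50}, {"dp": [0.006, 0.005, 0], "rotation": [0, 0, -0.007], "jaw": 50}, {"dp": [0.006, 0.005, 0], "rotation": [0, 0, -0.007], "jaw": 50}, {"dp": [0.006, 0.005, 0], "rotation": [0, 0, -0.007], "jaw": 50}, {"dp": [0.006, 0.005, 0], "rotation": [0, 0, -0.007], "jaw": 50}, {"dp": [0.006, 0.005, 0], "rotation": [0, 0, -0.007], "jaw": 50}, {"dp": [0.006, 0.005, 0], "rotation": [0, 0, -0.007], "jaw": 50}, {"dp": [0.006, 0.005, 0], "rotation": [0, 0, -0.007], "jaw": 50}, {"dp": [0.006, 0.005, 0], "rotation": [0, 0, -0.007], "jaw": 50}])

```text
time: 12.38
tcp_pos: [0.5984, 0.1471, 0.0343]
tool_rot: [0.615, 0.789, -0.0, 0.0]
ft_force: [-0.5, -1.7, -1.7]
finger_gap: 0.674
gripper_force: 53.9
```

Run:
```python
from h import *
np.set_printoptions(precision=4,suppress=True)
s=robot.state();print(s["tcp_pos"],s["tool_rot"],s["ft_force"],s["finger_gap"],s["gripper_force"],s["joint_positions"])
f=robot.grab_frame("wrist");cv2.imwrite("pics/w4.png",f["image"]);np.save("w4T.npy",f["cam_to_world"])
c=np.array([.631,.237,.018]);print(project(f,c))
```

```text
[0.5984 0.1471 0.0343] [ 0.6148  0.7887 -0.0001  0.    ] [-0.5067 -1.7423 -1.7196] 0.6740447866967487 53.94727544859052 [ 0.2411  0.5142 -0.1168  0.9398 -0.0001  1.5655]
[[353.7887  99.0841]]
```

View pics/w4.png

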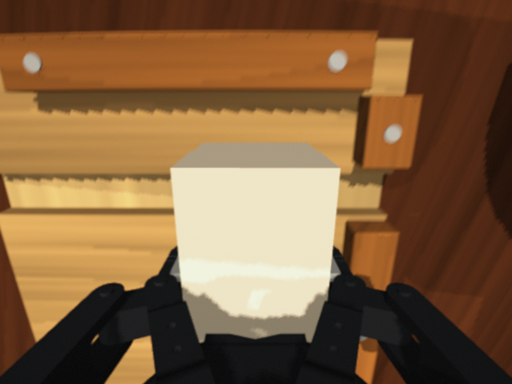

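The wrist view shows the mould (end edge at rows 143–168) short of the side batten, whose inner top edge is near row 90. The far batten pieces stand on the right, with inner edges at about x=357 and x=347.

Run:
```python
from h import *
np.set_printoptions(precision=4,suppress=True)
f=robot.grab_frame("wrist"); im=f["image"].astype(int); s=robot.state(); tcp=s["tcp_pos"];R=Ro.from_quat(s["tool_rot"]).as_matrix()
for c in (60,150,250,320): print(c,im[80:112,c,2].tolist())
for r in (120,150,235,260): print(r,im[r,335:370,2].tolist())
# side batten top inner edge (z=.036) in rows 80..100
pts=[]
for c in list(range(30,350,10)):
    d=np.diff(cv2.GaussianBlur(im[78:100,c,2].astype(np.float32).reshape(-1,1),(1,3),0).ravel()); pts.append([c,78+d.argmin()+.5])
P=on_z(f,pts,.036); v=cv2.fitLine(P[:,:2].astype(np.float32),cv2.DIST_HUBER,0,.001,.001).ravel(); v[:2]*=np.sign(v[0])
print("side batten rows",np.array(pts)[::6,1],"yaw",np.arctan2(v[1],v[0]),"point in tool",R.T@(np.r_[v[2:],.036]-tcp))
# held end edges
print(im[136:176,256].min(1).tolist()); print(im[190,165:180].min(1).tolist(),im[190,325:345].min(1).tolist())
for zt in (.082,.05,.018): 
    q=np.array([tcp[0],tcp[1],zt])+R@np.array([.058,0,0]); print(zt,project(f,q))
print("tool yaw",np.arctan2(R[1,1],R[0,1]))
```

```text
60 [158, 155, 151, 146, 146, 146, 148, 150, 148, 148, 149, 147, 143, 122, 87, 77, 91, 95, 98, 98, 99, 100, 100, 101, 100, 101, 101, 100, 100, 101, 107, 112]
150 [168, 168, 168, 170, 171, 172, 172, 168, 164, 158, 156, 152, 137, 102, 79, 87, 95, 97, 97, 101, 100, 101, 102, 103, 105, 107, 108, 110, 112, 114, 117, 118]
250 [172, 169, 164, 163, 165, 167, 169, 170, 167, 167, 165, 162, 141, 103, 80, 93, 103, 104, 103, 105, 106, 108, 108, 109, 109, 109, 108, 108, 106, 106, 105, 104]
320 [171, 171, 174, 176, 177, 179, 180, 179, 176, 174, 172, 169, 155, 122, 87, 92, 105, 108, 110, 111, 112, 111, 114, 115, 116, 115, 114, 112, 111, 109, 107, 106]
120 [196, 195, 193, 193, 194, 194, 195, 195, 195, 194, 194, 194, 195, 195, 196, 197, 196, 176, 113, 67, 61, 63, 63, 64, 63, 63, 59, 56, 67, 108, 151, 173, 181, 180, 178]
150 [195, 195, 196, 196, 196, 195, 195, 195, 196, 195, 195, 196, 196, 197, 182, 105, 59, 60, 63, 63, 62, 63, 62, 59, 56, 80, 128, 163, 179, 181, 177, 175, 174, 173, 172]
235 [210, 209, 210, 211, 210, 189, 107, 57, 57, 61, 61, 60, 60, 59, 73, 91, 108, 113, 106, 108, 113, 115, 115, 119, 122, 127, 129, 131, 130, 131, 131, 132, 135, 135, 137]
260 [48, 28, 26, 28, 28, 28, 27, 28, 29, 34, 43, 52, 75, 120, 148, 157, 161, 166, 171, 173, 174, 175, 175, 176, 177, 177, 176, 177, 179, 180, 181, 181, 180, 178, 174]
side batten rows [93.5 92.5 92.5 92.5 92.5 92.5] yaw 0.24523056 point in tool [ 0.0826 -0.0316 -0.0017]
[88, 86, 85, 85, 85, 87, 103, 125, 131, 131, 131, 131, 132, 131, 130, 130, 131, 131, 130, 130, 131, 130, 131, 131, 131, 131, 131, 130, 131, 130, 130, 149, 185, 201, 202, 202, 202, 202, 202, 201]
[100, 100, 100, 99, 98, 95, 110, 161, 197, 203, 202, 202, 202, 201, 201] [202, 202, 202, 201, 201, 201, 201, 202, 202, 203, 202, 203, 193, 146, 107, 99, 101, 101, 101, 101]
0.082 [[251.9575 165.652 ]]
0.05 [[252.5482 149.5056]]
0.018 [[252.9117 139.5787]]
tool yaw 0.24720455616792048
```

Emit:
drive_tool(commands=[{"dp": [0.005, 0.005, 0], "rotation": [0, 0, 0], "jaw": 50}, {"dp": [0.005, 0.005, 0], "rotation": [0, 0, 0.002], "jaw": 50}, {"dp": [0.005, 0.005, 0], "rotation": [0, 0, 0], "jaw": 50}, {"dp": [0.005, 0.005, 0], "rotation": [0, 0, 0], "jaw": 50}, {"dp": [0, 0, 0], "rotation": [0, 0, 0], "jaw": 50}], newtons=60)

```text
time: 12.9
tcp_pos: [0.6136, 0.1721, 0.0343]
tool_rot: [0.616, 0.788, 0.001, 0.0]
ft_force: [0.3, 1.6, -2.0]
finger_gap: 0.675
gripper_force: 65.3
```

Emit:
drive_tool(commands=[{"dp": [0, 0.002, 0], "rotation": [0, 0, 0], "jaw": 50}, {"dp": [0, 0.001, 0], "rotation": [0, 0, 0], "jaw": 50}, {"dp": [0, 0, 0], "rotation": [0, 0, 0], "jaw": 50}])

```text
time: 13.15
tcp_pos: [0.6156, 0.1713, 0.0342]
tool_rot: [0.616, 0.788, -0.0, 0.0]
ft_force: [0.4, 0.4, -2.3]
finger_gap: 0.673
gripper_force: 65.4
```

Emit:
drive_tool(commands=[{"dp": [0, 0.001, 0], "rotation": [0, 0, 0], "jaw": 50}, {"dp": [0, 0.001, 0], "rotation": [0, 0, 0], "jaw": 50}, {"dp": [0, 0.001, 0], "rotation": [0, 0, 0], "jaw": 50}, {"dp": [0, 0, 0], "rotation": [0, 0, 0], "jaw": 50}])

```text
time: 13.48
tcp_pos: [0.618, 0.1718, 0.0342]
tool_rot: [0.616, 0.788, -0.001, -0.0]
ft_force: [-2.3, -1.8, -1.4]
finger_gap: 0.674
gripper_force: 65.7
```

Emit:
drive_tool(commands=[{"dp": [0.001, 0, 0], "rotation": [0, 0, 0], "jaw": 50}, {"dp": [0.001, 0, 0], "rotation": [0, 0, 0], "jaw": 50}, {"dp": [0.001, 0, 0], "rotation": [0, 0, 0], "jaw": 50}, {"dp": [0, 0, 0], "rotation": [0, 0, 0], "jaw": 50}])

```text
time: 13.82
tcp_pos: [0.6173, 0.175, 0.0342]
tool_rot: [0.616, 0.788, -0.0, -0.0]
ft_force: [-3.2, -3.0, -1.1]
finger_gap: 0.675
gripper_force: 65.7
```

Emit:
drive_tool(commands=[{"dp": [0.001, 0, 0], "rotation": [0, 0, 0], "jaw": 50}, {"dp": [0.001, 0.0005, 0], "rotation": [0, 0, 0], "jaw": 50}, {"dp": [0, 0, 0], "rotation": [0, 0, 0], "jaw": 50}])

```text
time: 14.07
tcp_pos: [0.6168, 0.1767, 0.0341]
tool_rot: [0.616, 0.788, -0.001, -0.0]
ft_force: [-4.5, -4.0, 0.2]
finger_gap: 0.671
gripper_force: 65.8
```

Emit:
drive_tool(commands=[{"dp": [0.001, 0.0005, 0], "rotation": [0, 0, 0], "jaw": 50}, {"dp": [0, 0, 0], "rotation": [0, 0, 0], "jaw": 50}, {"dp": [0, 0, 0], "rotation": [0, 0, 0], "jaw": 50}])

```text
time: 14.32
tcp_pos: [0.6166, 0.1774, 0.034]
tool_rot: [0.616, 0.788, -0.001, -0.0]
ft_force: [-6.5, -6.4, 0.5]
finger_gap: 0.669
gripper_force: 65.8
```

Emit:
drive_tool(commands=[{"dp": [0.001, 0.0005, 0], "rotation": [0, 0, 0], "jaw": 50}, {"dp": [0.001, 0.0005, 0], "rotation": [0, 0, 0], "jaw": 50}, {"dp": [0, 0, 0], "rotation": [0, 0, 0], "jaw": 50}])

```text
time: 14.57
tcp_pos: [0.6164, 0.1788, 0.0341]
tool_rot: [0.616, 0.788, -0.002, -0.0]
ft_force: [-10.0, -10.6, 4.4]
finger_gap: 0.677
gripper_force: 66.3
```

Emit:
drive_tool(commands=[{"dp": [0, 0, 0], "rotation": [0, 0, 0], "jaw": 50}, {"dp": [0, 0, 0], "rotation": [0, 0, 0], "jaw": 50}, {"dp": [0, 0, 0], "rotation": [0, 0, 0], "jaw": 50}])

```text
time: 14.82
tcp_pos: [0.6163, 0.1788, 0.0341]
tool_rot: [0.616, 0.788, -0.002, -0.001]
ft_force: [-10.2, -10.5, 3.8]
finger_gap: 0.672
gripper_force: 66.3
```

Run:
```python
from h import *
np.set_printoptions(precision=4,suppress=True)
s=robot.state();R=Ro.from_quat(s["tool_rot"]).as_matrix()
print(s["tcp_pos"],"force tool",R.T@s["ft_force"],"moment tool",R.T@s["wrist_torque"],"yaw",np.arctan2(R[1,1],R[0,1]),s["finger_gap"],s["gripper_force"])
f=robot.grab_frame("wrist");g=robot.grab_frame("scene")
a=f["image"][40:300,150:420];a=cv2.resize(a,(540,520),interpolation=cv2.INTER_CUBIC);cv2.imwrite("pics/w5.png",a)
b=cv2.resize(g["image"][130:220,250:390],None,fx=5.5,fy=5.5,interpolation=cv2.INTER_CUBIC);cv2.imwrite("pics/s5.png",b)
```

```text
[0.6163 0.1788 0.0341] force tool [ -7.7729 -12.468   -3.7707] moment tool [ 2.2646 -1.3593 -0.241 ] yaw 0.2433025712855278 0.6718339095333915 66.33211120963097
```

View pics/w5.png

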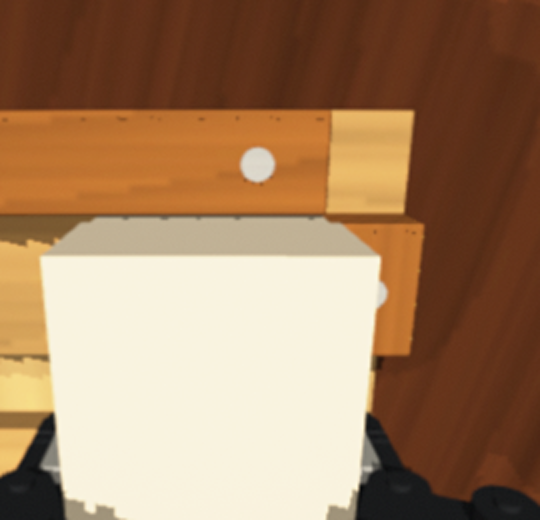

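View pics/s5.png

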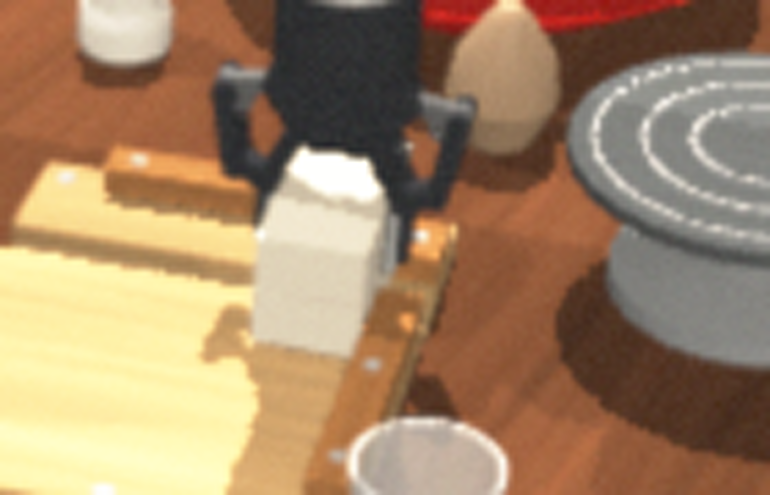

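Both pictures show the mould in the corner, against the far batten pieces and with its end at the side batten. The push toward the side batten is still weak, so I'll raise it until it's clearly more than friction.

Emit:
drive_tool(commands=[{"dp": [0.001, 0, 0], "rotation": [0, 0, 0], "jaw": 50}, {"dp": [0.001, 0, 0], "rotation": [0, 0, 0], "jaw": 50}, {"dp": [0, 0, 0], "rotation": [0, 0, 0], "jaw": 50}, {"dp": [0, 0, 0], "rotation": [0, 0, 0], "jaw": 50}])

```text
time: 15.25
tcp_pos: [0.616, 0.1801, 0.0341]
tool_rot: [0.616, 0.788, -0.003, -0.0]
ft_force: [-8.9, -12.2, 3.9]
finger_gap: 0.676
gripper_force: 66.2
```

Emit:
drive_tool(commands=[{"dp": [0.001, 0, 0], "rotation": [0, 0, 0], "jaw": 50}, {"dp": [0.001, 0, 0], "rotation": [0, 0, 0], "jaw": 50}, {"dp": [0, 0, 0], "rotation": [0, 0, 0], "jaw": 50}, {"dp": [0, 0, 0], "rotation": [0, 0, 0], "jaw": 50}])

```text
time: 15.58
tcp_pos: [0.616, 0.1804, 0.0343]
tool_rot: [0.617, 0.787, -0.003, 0.001]
ft_force: [-7.3, -20.3, 6.8]
finger_gap: 0.671
gripper_force: 66.3
```

Run:
```python
from h import *
np.set_printoptions(precision=4,suppress=True)
s=robot.state();R=Ro.from_quat(s["tool_rot"]).as_matrix()
print(s["tcp_pos"],"force tool",R.T@s["ft_force"],"moment tool",R.T@s["wrist_torque"],"yaw",np.arctan2(R[1,1],R[0,1]),"tilt",R[:,2],s["finger_gap"],s["gripper_force"])
```

```text
[0.616  0.1804 0.0343] force tool [-17.9951 -12.0054  -6.6349] moment tool [ 2.2913 -3.2726 -0.1853] yaw 0.24154296667046785 tilt [-0.0024 -0.0068 -1.    ] 0.6714384035221405 66.3173358142376
```

Emit:
drive_tool(commands=[{"dp": [0, 0.0005, 0], "rotation": [-0.002, 0.003, -0.0015], "jaw": 50}, {"dp": [0, 0.0005, 0], "rotation": [-0.002, 0.003, -0.0015], "jaw": 50}, {"dp": [0, 0, 0], "rotation": [0, 0, 0], "jaw": 50}, {"dp": [0, 0, 0], "rotation": [0, 0, 0], "jaw": 50}, {"dp": [0, 0, 0], "rotation": [0, 0, 0], "jaw": 50}])

```text
time: 16.0
tcp_pos: [0.616, 0.1805, 0.0341]
tool_rot: [0.616, 0.788, -0.001, -0.001]
ft_force: [-10.9, -19.6, 7.6]
finger_gap: 0.673
gripper_force: 66.6
```

Run:
```python
from h import *
np.set_printoptions(precision=4,suppress=True)
s=robot.state();R=Ro.from_quat(s["tool_rot"]).as_matrix()
print(s["tcp_pos"],"force tool",R.T@s["ft_force"],"moment tool",R.T@s["wrist_torque"],"yaw",np.arctan2(R[1,1],R[0,1]),"tilt",R[:,2],s["finger_gap"],s["gripper_force"])
g=robot.grab_frame("scene");f=robot.grab_frame("wrist")
b=cv2.resize(g["image"][150:200,280:340],None,fx=8,fy=8,interpolation=cv2.INTER_CUBIC)
a=cv2.resize(f["image"][120:240,230:370],None,fx=3.3,fy=3.3,interpolation=cv2.INTER_CUBIC)[:400]
h=max(a.shape[0],b.shape[0]);o=np.zeros((h,a.shape[1]*0+480+300,3),np.uint8);o[:b.shape[0],:480]=b;o[:a.shape[0],480:]=a[:,-300:];cv2.imwrite("pics/c6.png",o)
```

```text
[0.616  0.1805 0.0341] force tool [-16.3349 -15.3294  -7.6224] moment tool [ 3.1092 -3.3257 -0.049 ] yaw 0.24435407390404978 tilt [-0.0018 -0.0002 -1.    ] 0.6729915787134696 66.55392676591873
```

View pics/c6.png

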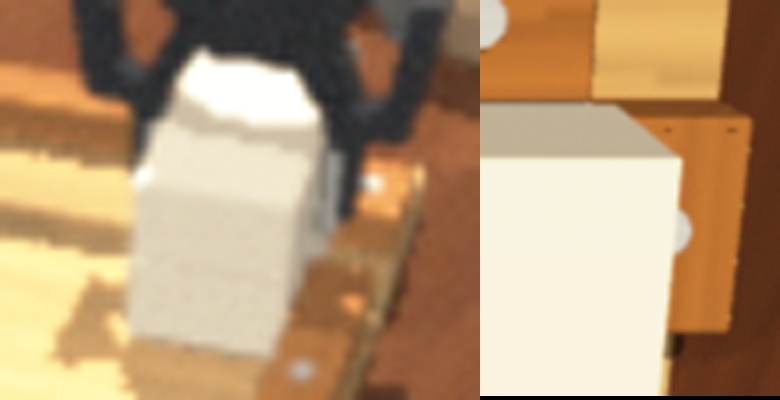

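The pictures show the mould upright and closed, with its joint a faint line near (215,265). It stands flush at both battens, pressed with about 16 N and 15 N, and the reading is steady, so I'm handing it in.

```bash
python3 -c "
from workcell import robot
print(robot.close_job())"
```

```text
the job is handed in; nothing more can be done
None
```

The mould is closed and in the corner of the board, held in the gripper and pressed against the battens with about 16 N (side) and 15 N (far); I handed the job in at about 16 s, with no verdict returned.

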